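# Torque the crank bolt until the click wrench breaks over

## Task

Swing the click-type torque wrench on the crank bolt clockwise (seen from above) until its handle breaks over at the set torque, and stop there: do not push on past the short play of the break-over, which overtightens the bolt. Then ratchet the handle back anticlockwise until it rests gently against the green-capped rest post, and let go. Leave the grease tub, the two bearing cups and the seat clamp where they are.

Things in the scene. Friction and masses are not known exactly. Their poses are not given: they have to be found in the camera images.
- bolt_axis (a point): Point on the vertical axis of the crank bolt, 110 mm above the table, level with the wrench handle. Fixed on the blue bench fixture (170 x 170 x 18 mm plate) and sharing its axes; the fixture carries a chainring with crank (172 mm ring, arm pointing away from the robot), nothing of it but the wrench and the rest post above 62 mm.
- wrench_head: Steel head of the torque wrench (38 mm round, 24 mm thick), its socket captive on the bolt; origin on the bolt axis, z 110 mm; -x points to the break-over pin, 45 mm away. Clockwise from above: 0.10 to 0.35 rad of free ratchet slack, then it turns the bolt (0.5 N m) 0.25 to 0.40 rad until that seats firmly; neither shows. Anticlockwise: ratchets freely (0.04 N m).
- wrench_handle: Level handle, z 110 mm; origin on the break-over pin, -x runs out along it to its end at 208 mm; 18 mm steel tube, then 22 mm black grip (95 to 201 mm). In line with the head up to 1.6 N m about the pin, then it breaks over clockwise and resistance falls (1.0 N m at 0.1 rad, 0.7 at the hard stop at 0.15 rad). Springs back in line when let go.
- wrench_grip (a point): Centre of the yellow ring on the grip, on the handle's centre line, 145 mm from the pin and 190 mm from the bolt axis: the place to push sideways or pinch (22 mm thick). Break-over takes about 11 N here. At the start the handle lies between 0.7 rad anticlockwise and 0.3 rad clockwise of the fixture's -x; break-over comes 0.05 to 0.65 rad clockwise of it.
- rest_post: Fixed steel post with soft green cap (20 mm in diameter, 100 to 136 mm above the table), on the fixture 115 mm from the bolt axis, anticlockwise of the handle. Origin on its axis, 16 mm above the table. The handle's steel tube bears sideways on the cap when the handle's yaw equals this body's yaw (0.81 rad anticlockwise of the fixture's).
- bolt_stretch (a joint): Elastic twist of the bolt under load, rad: 0.025 rad per N m of torque on the bolt, 0 when unloaded. About 0.053 at break-over; more than 0.075 (3.0 N m, about 16 N at the yellow ring) is overtightened.
- grease_tub: White grease tub with green lid, 69 mm in diameter, 64 mm high, beside the fixture; origin at the centre of its underside. Leave alone.
- cup_white: White bearing cup, 40 mm ring 11 mm high, lying on the table; origin at the centre of its underside. Leave alone.
- cup_black: Black bearing cup, 40 mm ring 11 mm high, lying on the table; origin at the centre of its underside. Leave alone.
- seat_clamp: Black seat clamp, 36 x 45 x 14 mm, lying on the table; origin at the centre of its underside. Leave alone.

How it is judged:
By the outcome, as a careful person would: the job done as asked, in the order asked, and still so for the second after the job is handed in, with the robot touching nothing.
It also fails if it takes over 72 s, if anything falls off the work surface, if the arm or the gripper's body presses on something with over 40 N, if the wrist force passes 120 N, or if a joint passes its speed limit or range.

## Robot

A 6-joint arm with a two-finger parallel gripper is mounted at the origin on a cart in front of the work surface, level with it; the furniture and walls round the work are solid. World frame = base frame: x ahead of the robot, y to its left, z up, the work surface at z = 0. Lengths are in mm, angles in rad, forces in N, time in s.
With the tool pointing down it reaches from about 325 to 750 mm from the base axis. Payload 7.6 kg.
Tool frame: the origin (TCP) lies midway between the tips of the shut fingers; the grasp point (between the pads) lies 19 mm behind it; z points along the fingers, y is the line along which they close (so a half turn about z gives the same grasp; the last joint's range is limited). The gripper opens to 85 mm and grips with 20 to 120 N. Pads are 22 mm wide; open, the fingers measure 114 mm over their backs; the gripper's body (76 mm by 85 mm) begins 54 mm behind the grasp point. The pads swing forward as they close: fully open they stand 13 mm farther back than shut.
Start: joints at [1.103, 0.052, 1.401, -0, 1.689, -0.07], TCP at [203.367, 484.035, 204.723] pointing down, gripper open.
Joint ranges: [-2.9, 2.9], [-0.91, 2.17], [0.12, 2.37], [-1.06, 4.2], [0.26, 2.73], [-2.93, 2.93]. Speed limits (rad/s): [2.57, 2.57, 3.01, 3.14, 3.14, 3.14].

## Interface

Orientations are given as a rotation vector (axis times angle).
In Python, from station import robot gives the robot as it stands.
- The arm moves only by the tool arm_command, never from a script. Its arguments are lists of equal length, an entry for each row: "delta_pos": the shift along the tool's x, y, z in units of 500 mm (1.0 is 500 mm), a list of three; "turn": the turn, a rotation vector about the tool's x, y, z in units of 90 degrees (1.0 is 90 degrees), a list of three; "hand": the opening, from -1 (shut) to 1 (fully open). In form: {"delta_pos": [[tx, ty, tz], ...], "turn": [[ax, ay, az], ...], "hand": [hand, ...]}. A call has 1 to 20 rows; each row is the pose to reach, as a shift and turn from the pose commanded when the call began, along the tool's axes at that moment; what a row does not reach only later rows make up. A row lasts 1/12 s, in which the tool goes at most 41.7 mm and 7.16 degrees, less where a joint would pass 70% of its speed; a pose out of reach is approached as far as the arm can. A call with a number of a shift or a turn outside -1 to 1 is refused whole. A call with a gripper value outside its range is refused whole. The fingers move at their own pace and stop on an object; "squeeze" is the grip in N (left out, the last holds). Time passes only in rows, so rows that repeat a pose let the fingers close. It gives the time, the measured TCP pose, the force, the opening and the grip force at its end, in the units of the state.
- robot.get_state(): the state, without advancing time (a new reading comes with each control period).
- robot.camera(name): name is "scene" or "top"; returns a dict with "image" (384x512x3 uint8, blue, green, red), "K" (3x3 intrinsics, pixels), "distortion" ([k1, k2, p1, p2, k3] as OpenCV has them; the pictures are not rectified), "T" (4x4, takes a point from camera to world coordinates). Camera axes: x right, y up, looking along -z (the intrinsics and any distortion apply to the point x, -y, -z); pixel columns grow to the right and rows downward; lengths in mm; the calibration is good to about 2 mm. A picture is of the moment at which its call begins. There is no depth.
- robot.sign_off(): hands the job in; it is judged then, once.
Trained networks look in the newest picture that a camera, given by its name, has taken for a name from the list of things; names that differ only in an ending like _2 or _b are one class to them, and where a whole thing is asked for, a point or a joint stands for the part that bears it (a point fixed in the world has none). Each returns a list of dicts, best first, with "score" (0 to 1); they miss things now and then, are a little off and sometimes report something else, mostly with a low value. They report only what shows in the picture. A call takes as long as a camera call.
- robot.recognise(thing, camera): "xyz" ([x, y, z] in mm, in the coordinates of the camera as it stood for that picture, good to about 4 mm: the middle of the surface that is visible of it).
The state is a dict: "time_s": time; "joint_positions": joint angles; "qvel": joint speeds; "joint_torque": joint torques, N m; "tool_pos": TCP position; "orientation": TCP orientation; "contact_force": force on the tool from outside, world axes, zero at the start; "moment": the same for the moment, N m; "opening": finger opening in mm; "grip_force": force on a finger pad.
Only numpy, scipy, OpenCV 4.12 (cv2) and the standard library are available. Lean on these libraries where they do the work, as an engineer would, in place of code of your own. Each camera call takes 0.05 s, during which the arm holds its last target. There are 200 camera calls.

## Working session

There is one attempt and no reset: what is moved stays moved. The work goes in short steps, Python scripts to look and compute and a tool call to move; the robot and the scene stay as the last step left them, time stands still between calls to the robot, and variables do not carry over. Pictures are saved under pics/ and viewed, at most 10 in all, crops included, and the job is handed in when it is done.

Besides the shell and the picture viewer there is one more tool, called after "Call:" in YAML: its name, and indented under it one key for each argument. arm_command: Moves the arm, as the interface text tells. Shifts and turns lie within -1 to 1; 1 stands for 500 mm of shift or 90 degrees of turn. Its arguments: {"type":"object","properties":{"delta_pos":{"type":"array"},"turn":{"type":"array"},"hand":{"type":"array"},"squeeze":{"type":"number"}},"required":["delta_pos","turn","hand"]}

```bash
mkdir -p pics; cat > h.py <<'E'
import numpy as np,cv2
from station import robot
def w(c,p): return (c["T"]@np.r_[p,1])[:3]
E
python3 - <<'E'
from h import *
s=robot.get_state();print(s)
for n in("scene","top"):
    c=robot.camera(n);cv2.imwrite(f"pics/{n}0.png",c["image"]);print(n,c["T"].round(2).tolist(),c["K"].tolist(),c["distortion"])
    for t in("wrench_head","wrench_handle","wrench_grip","rest_post","bolt_axis","grease_tub"):
        try:print(t,[(w(c,d["xyz"]).round(),round(d["score"],2)) for d in robot.recognise(t,n)[:2]])
        except Exception as e:print(t,e)
E
```

```text
{'time_s': 0.0, 'joint_positions': array([ 1.10269627e+00,  5.28336293e-02,  1.40173746e+00,  8.91552193e-06,
        1.68858949e+00, -7.02964644e-02]), 'qvel': array([ 7.39975083e-04, -4.22748693e-04,  1.47233159e-04, -1.27113633e-03,
        1.47554588e-03, -5.60013570e-05]), 'joint_torque': array([ 1.76728598e-03, -3.81642008e+01, -3.60198998e+01,  8.60931073e-05,
        5.69015625e-03, -6.38907807e-06]), 'tool_pos': array([203.20154373, 483.70873243, 203.86766944]), 'orientation': array([-6.20670539e-01, -3.07923583e+00,  2.37017601e-03]), 'contact_force': array([-0.32084539,  0.06441756, -0.12959728]), 'moment': array([-0.02267888, -0.05184139,  0.06070387]), 'grip_force': 0.0, 'opening': 85.67073792895386}
scene [[-0.89, 0.36, -0.29, 292.11], [-0.46, -0.67, 0.58, 753.92], [0.02, 0.65, 0.76, 746.47], [0.0, 0.0, 0.0, 1.0]] [[482.1792621778209, 0.0, 253.85058202025917], [0.0, 482.1792621778209, 194.59260057678895], [0.0, 0.0, 1.0]] [-0.16846766  0.          0.          0.          0.        ]
wrench_head [(array([540., 181., 114.]), 0.58)]
wrench_handle [(array([492., 164., 116.]
[... 173 characters left out ...]
.]), 0.72)]
grease_tub [(array([613., 435.,  63.]), 0.58)]
top [[-0.01, 1.0, -0.06, 474.88], [-1.0, -0.01, -0.03, 251.11], [-0.03, 0.06, 1.0, 956.89], [0.0, 0.0, 0.0, 1.0]] [[367.31359870191363, 0.0, 250.17036487997476], [0.0, 367.31359870191363, 187.6061240719801], [0.0, 0.0, 1.0]] [-0.11018923  0.          0.          0.          0.        ]
wrench_head [(array([525., 171., 121.]), 0.77)]
wrench_handle [(array([485., 158., 122.]), 0.94), (array([482., 217.,  12.]), 0.36)]
wrench_grip [(array([487., 157., 120.]), 0.94)]
rest_post [(array([584., 107., 118.]), 0.56)]
bolt_axis [(array([624., 418.,  63.]), 0.71), (array([506., 350.,  15.]), 0.67)]
grease_tub [(array([620., 421.,  65.]), 0.55)]
```

View pics/top0.png

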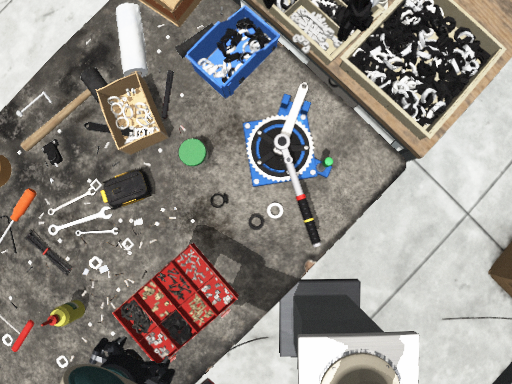

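View pics/scene0.png

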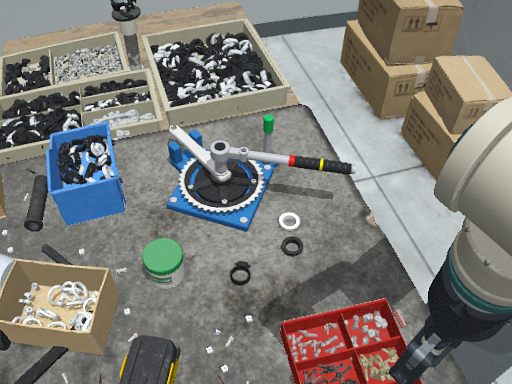

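The top view shows the bolt at about (282,142), the yellow ring at (306,203), the handle end at (318,244) and the green cap at (328,161). Clockwise means pushing the grip toward +y (image left).

```bash
cat >> h.py <<'E'
def ray(c,uv,z):
    p=cv2.undistortPoints(np.array([[uv]],float),c["K"],c["distortion"])[0,0]
    d=c["T"][:3,:3]@np.array([p[0],-p[1],-1]);o=c["T"][:3,3]
    return o+d*(z-o[2])/d[2]
def cen(im,lo,hi,box):
    h=cv2.inRange(cv2.cvtColor(im,cv2.COLOR_BGR2HSV),np.array(lo),np.array(hi));x0,y0,x1,y1=box
    m=np.argwhere(h[y0:y1,x0:x1]>0);return (m.mean(0)[::-1]+[x0,y0]).round(2),len(m)
E
python3 - <<'E'
from h import *
c=robot.camera("top");im=c["image"]
u,n=cen(im,(22,120,90),(38,255,255),(270,170,350,260));print("ring",u,n,ray(c,u,118).round(1))
u,n=cen(im,(45,120,60),(80,255,255),(315,145,345,175));print("cap",u,n,ray(c,u,136).round(1))
for k,uv,z in(("bolt",(282,142),122),("end",(318,244),112),("c1",(244,142),18),("c2",(251,187),18),("crankend",(304,85),55),("whitecup",(275,211),6)):print(k,ray(c,uv,z).round(1))
cv2.imwrite("pics/crop.png",cv2.resize(im[75:255,225:350],None,fx=3.3,fy=3.3,interpolation=cv2.INTER_CUBIC))
c=robot.camera("scene");im=c["image"]
u,n=cen(im,(22,120,90),(38,255,255),(300,145,350,185));print("ring s",u,n,ray(c,u,116).round(1))
u,n=cen(im,(45,120,60),(80,255,255),(255,105,285,135));print("cap",u,n,ray(c,u,120).round(1))
print(ray(c,(221,148),122).round(1))
E
```

```text
ring [308.25 219.82] 28 [454.7 147.3 118. ]
cap [327.41 161.61] 69 [585.  104.1 136. ]
bolt [633.3 204.8 122. ]
end [399.2 125.1 112. ]
c1 [654.4 297.3  18. ]
c2 [537.4 280.   18. ]
crankend [791.6 143.   55. ]
whitecup [475.5 218.9   6. ]
ring s [320.9  164.14] 42 [454.5 150.2 116. ]
cap [268.   123.48] 161 [587.1 100.9 120. ]
[632.3 206.3 122. ]
```

View pics/crop.png

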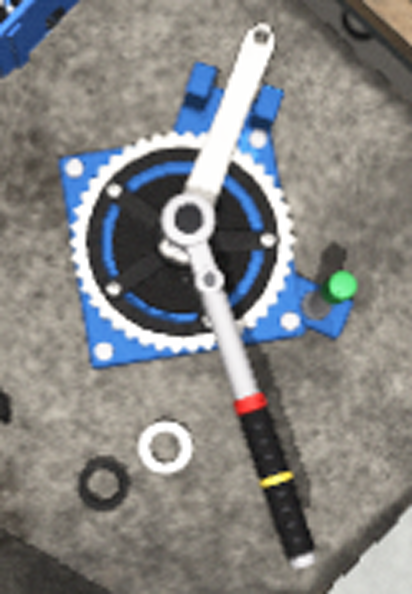

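The crop confirms the geometry: handle yaw is about 0.31, the fixture's about 0.16, and rest contact comes at about 0.97. I'll move above the yellow ring with the fingers straddling the handle.

Call:
arm_command:
  delta_pos:
    - [-0.718, -0.427, 0.029]
    - [-0.718, -0.427, 0.029]
    - [-0.718, -0.427, 0.029]
    - [-0.718, -0.427, 0.029]
    - [-0.718, -0.427, 0.029]
    - [-0.718, -0.427, 0.029]
    - [-0.718, -0.427, 0.029]
    - [-0.718, -0.427, 0.029]
    - [-0.718, -0.427, 0.029]
    - [-0.718, -0.427, 0.029]
    - [-0.718, -0.427, 0.029]
    - [-0.718, -0.427, 0.029]
    - [-0.718, -0.427, 0.029]
    - [-0.718, -0.427, 0.029]
    - [-0.718, -0.427, 0.029]
    - [-0.718, -0.427, 0.029]
    - [-0.718, -0.427, 0.029]
    - [-0.718, -0.427, 0.029]
    - [-0.718, -0.427, 0.029]
    - [-0.718, -0.427, 0.029]
  turn:
    - [0, 0, -0.449]
    - [0, 0, -0.449]
    - [0, 0, -0.449]
    - [0, 0, -0.449]
    - [0, 0, -0.449]
    - [0, 0, -0.449]
    - [0, 0, -0.449]
    - [0, 0, -0.449]
    - [0, 0, -0.449]
    - [0, 0, -0.449]
    - [0, 0, -0.449]
    - [0, 0, -0.449]
    - [0, 0, -0.449]
    - [0, 0, -0.449]
    - [0, 0, -0.449]
    - [0, 0, -0.449]
    - [0, 0, -0.449]
    - [0, 0, -0.449]
    - [0, 0, -0.449]
    - [0, 0, -0.449]
  hand: [-0.15, -0.15, -0.15, -0.15, -0.15, -0.15, -0.15, -0.15, -0.15, -0.15, -0.15, -0.15, -0.15, -0.15, -0.15, -0.15, -0.15, -0.15, -0.15, -0.15]

```text
time_s: 2.47
tool_pos: [451.5, 148.4, 190.3]
orientation: [-0.482, 3.104, 0.0]
contact_force: [-0.5, 0.1, 0.3]
opening: 36.2
grip_force: 0.0
```

```bash
python3 - <<'E'
from h import *
from scipy.spatial.transform import Rotation as R
s=robot.get_state();print(s["tool_pos"],s["opening"],s["contact_force"],s["joint_positions"].round(2),R.from_rotvec(s["orientation"]).as_matrix()[:,1].round(3))
c=robot.camera("scene");cv2.imwrite("pics/s1.png",cv2.resize(c["image"][60:260,150:420],None,fx=2.8,fy=2.8))
E
```

```text
[451.52667746 148.38639882 190.25508211] 36.226246562922555 [-0.54136932  0.09345927  0.28758949] [ 0.24 -0.09  1.57  0.    1.66 -1.64] [-0.303  0.953  0.   ]
```

View pics/s1.png

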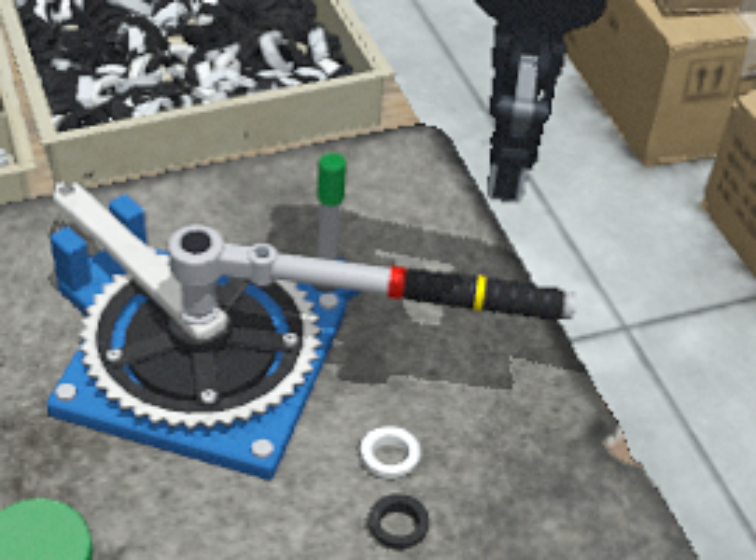

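The gripper is above the yellow ring (480,293 in the crop). Next I descend and check the force.

Call:
arm_command:
  delta_pos:
    - [0, 0, 0.06]
    - [0, 0, 0.1]
    - [0, 0, 0.13]
    - [0, 0, 0.15]
    - [0, 0, 0.155]
    - [0, 0, 0.155]
  turn:
    - [0, 0, 0]
    - [0, 0, 0]
    - [0, 0, 0]
    - [0, 0, 0]
    - [0, 0, 0]
    - [0, 0, 0]
  hand: [-0.15, -0.15, -0.15, -0.15, -0.15, -0.15]

```text
time_s: 3.02
tool_pos: [451.5, 148.1, 112.5]
orientation: [0.481, -3.104, -0.0]
contact_force: [0.5, 0.4, -0.2]
opening: 36.6
grip_force: 0.0
```

Call:
arm_command:
  delta_pos:
    - [0, 0, 0.03]
    - [0, 0, 0.05]
    - [0, 0, 0.05]
    - [0, 0, 0.05]
  turn:
    - [0, 0, 0]
    - [0, 0, 0]
    - [0, 0, 0]
    - [0, 0, 0]
  hand: [-0.15, -0.15, -0.15, -0.15]

```text
time_s: 3.35
tool_pos: [451.6, 148.1, 87.9]
orientation: [0.481, -3.104, -0.0]
contact_force: [-0.6, -0.2, -0.6]
opening: 36.4
grip_force: 0.0
```

Call:
arm_command:
  delta_pos:
    - [0, 0.0076, 0]
    - [-0.0003, 0.0152, 0]
    - [-0.0007, 0.0228, 0]
    - [-0.0012, 0.0304, 0]
    - [-0.0019, 0.038, 0]
    - [-0.0027, 0.0455, 0]
    - [-0.0037, 0.053, 0]
    - [-0.0049, 0.0606, 0]
    - [-0.0061, 0.068, 0]
    - [-0.0076, 0.0755, 0]
    - [-0.0076, 0.0755, 0]
    - [-0.0076, 0.0755, 0]
  turn:
    - [0, 0, 0.0127]
    - [0, 0, 0.0255]
    - [0, 0, 0.0382]
    - [0, 0, 0.0509]
    - [0, 0, 0.0637]
    - [0, 0, 0.0764]
    - [0, 0, 0.0891]
    - [0, 0, 0.1019]
    - [0, 0, 0.1146]
    - [0, 0, 0.1273]
    - [0, 0, 0.1273]
    - [0, 0, 0.1273]
  hand: [-0.15, -0.15, -0.15, -0.15, -0.15, -0.15, -0.15, -0.15, -0.15, -0.15, -0.15, -0.15]

```text
time_s: 4.35
tool_pos: [444.2, 185.4, 88.6]
orientation: [-0.17, 3.136, 0.001]
contact_force: [-0.1, 0.2, -0.2]
opening: 36.4
grip_force: 0.0
```

Call:
arm_command:
  delta_pos:
    - [0, 0.0076, 0]
    - [-0.0003, 0.0152, 0]
    - [-0.0007, 0.0228, 0]
    - [-0.0012, 0.0304, 0]
    - [-0.0019, 0.038, 0]
    - [-0.0019, 0.038, 0]
  turn:
    - [0, 0, 0.0127]
    - [0, 0, 0.0255]
    - [0, 0, 0.0382]
    - [0, 0, 0.0509]
    - [0, 0, 0.0637]
    - [0, 0, 0.0637]
  hand: [-0.15, -0.15, -0.15, -0.15, -0.15, -0.15]

```text
time_s: 4.85
tool_pos: [443.0, 204.5, 88.2]
orientation: [-0.012, 3.141, 0.001]
contact_force: [-0.5, -1.4, 0.2]
opening: 36.2
grip_force: 0.0
```

```bash
python3 - <<'E'
from h import *
c=robot.camera("top");cv2.imwrite("pics/t2.png",cv2.resize(c["image"][100:270,215:365],None,fx=3.3,fy=3.3,interpolation=cv2.INTER_CUBIC))
E
```

```text
(no output)
```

View pics/t2.png

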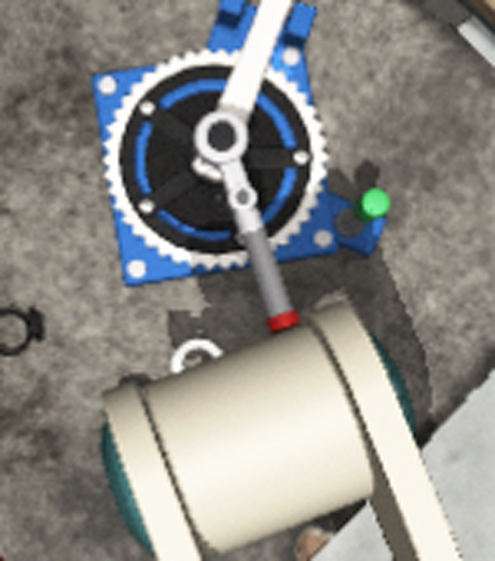

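The red band sits at the same pixel as before (about (301,197) in the full frame), so the handle seems not to have moved. I'll check it from the scene camera.

```bash
python3 - <<'E'
from h import *
s=robot.get_state();print(s["tool_pos"],s["contact_force"],s["moment"],s["time_s"])
c=robot.camera("scene");cv2.imwrite("pics/s2.png",cv2.resize(c["image"][60:260,150:420],None,fx=2.8,fy=2.8))
E
```

```text
[442.95773496 204.26407111  88.11790123] [-0.04552494 -0.01996818 -0.24416098] [-0.03004913  0.00399843  0.04583375] 4.9
```

View pics/s2.png

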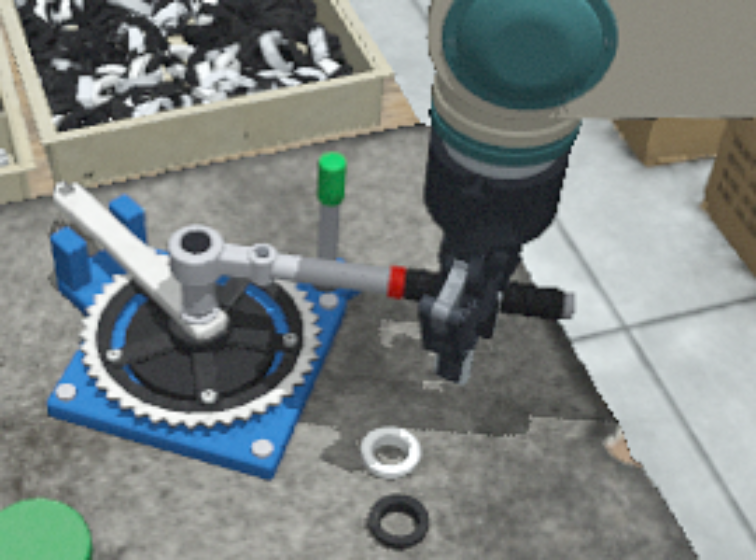

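```bash
python3 - <<'E'
from h import *
s=robot.get_state();c=robot.camera("scene")
def pr(c,p):
    q=np.linalg.inv(c["T"])@np.r_[p,1];q=np.array([[q[0],-q[1],-q[2]]])
    return cv2.projectPoints(q,np.zeros(3),np.zeros(3),c["K"],c["distortion"])[0][0,0]
for p in([443,204,88],[443,222,92],[443,186,92],[451.5,148,88],[454,148,110],[454.6,148.7,116]):
    print(p,((pr(c,p)-[150,60])*2.8).round(), pr(robot.camera("top"),p).round(1))
print(s["joint_positions"],s["opening"])
E
```

```text
[443, 204, 88] [458. 381.] [282.7 224.7]
[443, 222, 92] [448. 396.] [275.1 224.9]
[443, 186, 92] [470. 358.] [290.4 224.7]
[451.5, 148, 88] [479. 320.] [306.4 220.9]
[454, 148, 110] [479. 296.] [307.5 220. ]
[454.6, 148.7, 116] [479. 290.] [307.5 219.8]
[ 3.56141719e-01  1.71579111e-02  1.67237955e+00 -7.20313153e-05
  1.45159914e+00 -1.22314264e+00] 36.32894921404298
```

```bash
python3 - <<'E'
from h import *
for n in("scene","top"):
    c=robot.camera(n)
    for t in("wrench_head","wrench_handle","wrench_grip"):print(n,t,[(w(c,d["xyz"]).round(),round(d["score"],2)) for d in robot.recognise(t,n)[:2]])
    if n=="scene":cv2.imwrite("pics/s3.png",cv2.resize(c["image"][120:210,280:370],None,fx=6.5,fy=6.5,interpolation=cv2.INTER_CUBIC))
print(robot.get_state()["time_s"])
E
```

```text
scene wrench_head [(array([573., 190., 114.]), 0.64)]
scene wrench_handle [(array([516., 170., 118.]), 0.88)]
scene wrench_grip [(array([512., 172., 117.]), 0.93)]
top wrench_head [(array([589., 191., 120.]), 0.63)]
top wrench_handle [(array([548., 173., 119.]), 0.78)]
top wrench_grip [(array([548., 177., 118.]), 0.55)]
5.7
```

View pics/s3.png

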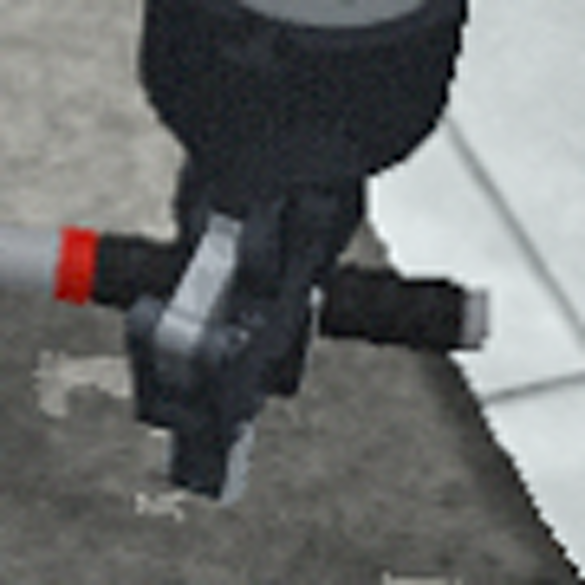

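The fingers now sit wholly on the +y side of the handle, which never moved, so nothing was pushed. I'll go back over the ring with a wider opening, descend, and close softly to confirm the handle is between the pads.

Call:
arm_command:
  delta_pos:
    - [0, 0, -0.06]
    - [0, 0, -0.12]
    - [0, 0, -0.14]
    - [-0.017, -0.1123, -0.14]
    - [-0.017, -0.1123, -0.14]
    - [-0.017, -0.1123, -0.14]
    - [-0.017, -0.1123, -0.14]
    - [-0.017, -0.1123, -0.14]
    - [-0.017, -0.1123, -0.08]
    - [-0.017, -0.1123, -0.04]
    - [-0.017, -0.1123, 0.0]
    - [-0.017, -0.1123, 0.0]
  turn:
    - [0, 0, 0]
    - [0, 0, 0]
    - [0, 0, 0]
    - [0, 0, -0.08]
    - [0, 0, -0.15]
    - [0, 0, -0.191]
    - [0, 0, -0.191]
    - [0, 0, -0.191]
    - [0, 0, -0.191]
    - [0, 0, -0.191]
    - [0, 0, -0.191]
    - [0, 0, -0.191]
  hand: [0.3, 0.3, 0.3, 0.3, 0.3, 0.3, 0.3, 0.3, 0.3, 0.3, 0.3, 0.3]
  squeeze: 20

```text
time_s: 6.7
tool_pos: [449.0, 148.2, 83.3]
orientation: [0.478, -3.097, 0.001]
contact_force: [-1.3, -0.1, -0.3]
opening: 55.5
grip_force: 0.0
```

```bash
python3 - <<'E'
from h import *
print(robot.get_state()["contact_force"])
c=robot.camera("scene");cv2.imwrite("pics/s4.png",cv2.resize(c["image"][110:210,250:380],None,fx=6,fy=6,interpolation=cv2.INTER_CUBIC))
E
```

```text
[-1.28807036 -0.0601454  -0.30163861]
```

View pics/s4.png

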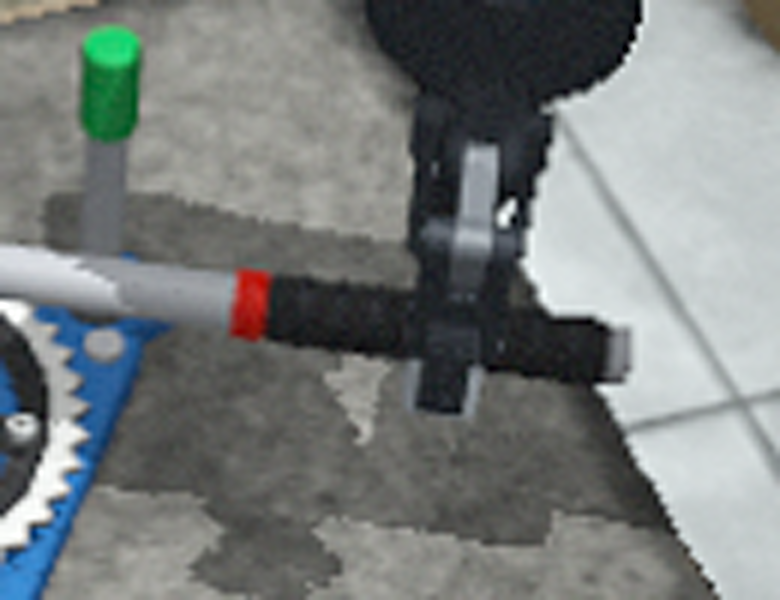

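The front finger sits in front of the handle at (445,380) in the crop. Now a soft close to test.

Call:
arm_command:
  delta_pos:
    - [0, 0, 0]
    - [0, 0, 0]
    - [0, 0, 0]
    - [0, 0, 0]
    - [0, 0, 0]
    - [0, 0, 0]
    - [0, 0, 0]
    - [0, 0, 0]
  turn:
    - [0, 0, 0]
    - [0, 0, 0]
    - [0, 0, 0]
    - [0, 0, 0]
    - [0, 0, 0]
    - [0, 0, 0]
    - [0, 0, 0]
    - [0, 0, 0]
  hand: [-0.7, -0.7, -0.7, -0.7, -0.7, -0.7, -0.7, -0.7]
  squeeze: 20

```text
time_s: 7.42
tool_pos: [451.8, 148.2, 87.9]
orientation: [-0.481, 3.104, 0.0]
contact_force: [-0.0, 0.8, 2.1]
opening: 12.9
grip_force: 0.3
```

```bash
cat >> h.py <<'E'
def red(n):
    c=robot.camera(n);im=c["image"];x0,y0,x1,y1=dict(scene=(230,120,340,260),top=(240,150,350,240))[n]
    h=cv2.cvtColor(im,cv2.COLOR_BGR2HSV)[y0:y1,x0:x1]
    m=((h[...,0]<6)|(h[...,0]>174))&(h[...,1]>170)&(h[...,2]>90)
    k,l,s,ce=cv2.connectedComponentsWithStats(m.astype(np.uint8))
    if k<2:return None
    i=1+s[1:,4].argmax();u=ce[i]+[x0,y0];p=ray(c,u,116)
    d=np.array([633,205.5])-p[:2];return u.round(2),s[i,4],p.round(1),"r %.1f yaw %.3f"%(np.hypot(*d),np.arctan2(d[1],d[0]))
E
python3 - <<'E'
from h import *
print(red("scene"),red("top"))
s=robot.get_state();print(s["contact_force"],s["opening"],s["grip_force"],s["tool_pos"])
c=robot.camera("scene");cv2.imwrite("pics/s5.png",cv2.resize(c["image"][110:210,250:380],None,fx=6,fy=6,interpolation=cv2.INTER_CUBIC))
E
```

```text
(array([291.54, 160.54]), np.int32(61), array([505.7, 167.7, 116. ]), 'r 132.8 yaw 0.288') (array([300.11, 196.92]), np.int32(38), array([507. , 164.9, 116. ]), 'r 132.3 yaw 0.312')
[0.24067754 0.14291022 0.9535927 ] 12.617830191254866 0.3231024742126465 [451.74555676 148.18895372  87.80805385]
```

View pics/s5.png

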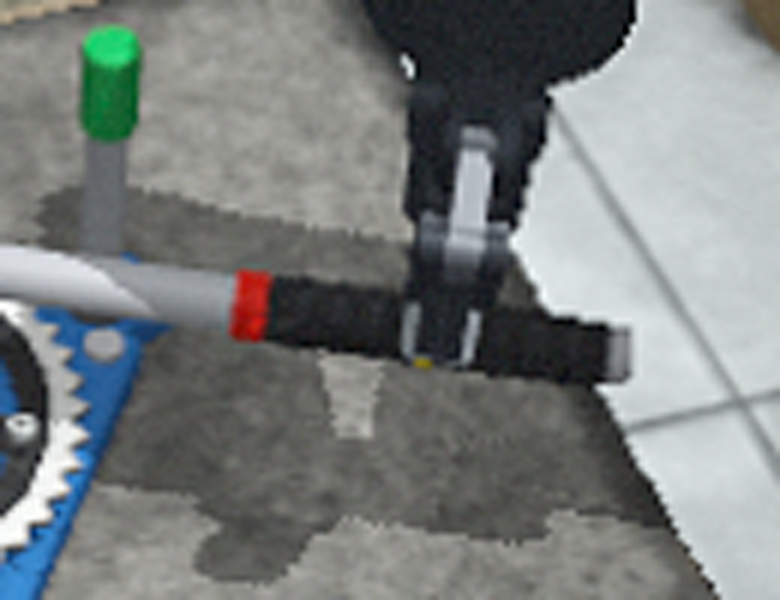

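The opening reached 12.9 mm with no grip force, so the handle is not between the pads. The finger pads also look larger and higher than predicted, so the tips may really be higher than reported. I'll probe downwards gently.

Call:
arm_command:
  delta_pos:
    - [0, 0, 0.006]
    - [0, 0, 0.006]
    - [0, 0, 0.006]
  turn:
    - [0, 0, 0]
    - [0, 0, 0]
    - [0, 0, 0]
  hand: [-0.7, -0.7, -0.7]

```text
time_s: 7.82
tool_pos: [451.6, 148.2, 84.7]
orientation: [0.481, -3.105, -0.0]
contact_force: [0.1, -0.4, 3.4]
opening: 12.9
grip_force: 1.2
```

```bash
python3 - <<'E'
from h import *
# handle line in top+scene triangulated, gripper silhouette not needed; check FK consistency of table features instead
s=robot.get_state();print(s["contact_force"],s["moment"],s["tool_pos"],s["orientation"],s["joint_positions"],s["opening"],s["time_s"])
E
```

```text
[ 0.10048331 -0.37694742  3.42668463] [-0.05521231  0.10290583  0.01395857] [451.63917529 148.16151775  84.65015384] [ 4.81037722e-01 -3.10452658e+00 -8.28691477e-05] [ 2.39245515e-01 -1.42469736e-02  1.71083952e+00  5.46515306e-05
  1.44501492e+00 -1.63900716e+00] 12.855463672351295 7.8167
```

```bash
python3 - <<'E'
from h import *
c=robot.camera("scene")
for z in (88,100,110,119):
    a,b=ray(c,(318,170),z),ray(c,(328.8,170.8),z);print(z,((a+b)/2).round(1),np.linalg.norm(a-b).round(1))
# s1: tips at z+100 ; s3: front tip
a=ray(c,(280+175/6.5,120+487/6.5),119);b=ray(c,(280+235/6.5,120+500/6.5),119);print("s3",a.round(1),b.round(1))
a=ray(c,(280+175/6.5,120+487/6.5),92);b=ray(c,(280+235/6.5,120+500/6.5),92);print("s3 z92",a.round(1),b.round(1))
print("s4 front tip", ray(c,(250+442/6,110+410/6),92).round(1),ray(c,(250+442/6,110+410/6),119).round(1))
E
```

```text
88 [451.3 136.3  88. ] 20.5
100 [448.4 147.6 100. ] 20.1
110 [446. 157. 110.] 19.8
119 [443.9 165.4 119. ] 19.5
s3 [447.1 232.9 119. ] [431.3 229.5 119. ]
s3 z92 [453.8 210.5  92. ] [437.3 206.9  92. ]
s4 front tip [442.4 158.6  92. ] [436.2 183.2 119. ]
```

The tips touch the handle top at a reported z of 85, while xy matches the images. So the true tip height is about 34 mm above the reading. I'll lift, open, descend to a reported z of about 56, and test the pinch.

Call:
arm_command:
  delta_pos:
    - [0, 0, -0.05]
    - [0, 0, -0.05]
    - [0, 0, -0.05]
    - [0, 0, -0.05]
    - [0, 0, -0.05]
    - [0, 0, -0.05]
    - [0, 0, -0.02]
    - [0, 0, 0.0]
    - [0, 0, 0.02]
    - [0, 0, 0.03]
    - [0, 0, 0.03]
  turn:
    - [0, 0, 0]
    - [0, 0, 0]
    - [0, 0, 0]
    - [0, 0, 0]
    - [0, 0, 0]
    - [0, 0, 0]
    - [0, 0, 0]
    - [0, 0, 0]
    - [0, 0, 0]
    - [0, 0, 0]
    - [0, 0, 0]
  hand: [0.3, 0.3, 0.3, 0.3, 0.3, 0.3, 0.3, 0.3, 0.3, 0.3, 0.3]

```text
time_s: 8.78
tool_pos: [450.6, 147.9, 67.9]
orientation: [0.481, -3.101, 0.0]
contact_force: [-0.9, 0.3, -0.7]
opening: 55.7
grip_force: 0.0
```

Call:
arm_command:
  delta_pos:
    - [0, 0, 0.014]
    - [0, 0, 0.028]
    - [0, 0, 0.028]
    - [0, 0, 0.028]
    - [0, 0, 0.028]
    - [0, 0, 0.028]
    - [0, 0, 0.028]
    - [0, 0, 0.028]
    - [0, 0, 0.028]
  turn:
    - [0, 0, 0]
    - [0, 0, 0]
    - [0, 0, 0]
    - [0, 0, 0]
    - [0, 0, 0]
    - [0, 0, 0]
    - [0, 0, 0]
    - [0, 0, 0]
    - [0, 0, 0]
  hand: [0.3, 0.3, -0.2, -0.65, -0.65, -0.65, -0.65, -0.65, -0.65]
  squeeze: 20

```text
time_s: 9.53
tool_pos: [451.7, 148.1, 55.8]
orientation: [-0.481, 3.104, -0.0]
contact_force: [-0.9, -0.6, 0.3]
opening: 21.0
grip_force: 20.7
```

The opening stopped at 21 mm with 20.7 N of grip, so the handle is between the pads. I open slightly and sweep clockwise 0.24 rad.

Call:
arm_command:
  delta_pos:
    - [0, 0, 0]
    - [0, 0, 0]
    - [0, 0.0076, 0]
    - [-0.0003, 0.0152, 0]
    - [-0.0007, 0.0228, 0]
    - [-0.0012, 0.0304, 0]
    - [-0.0019, 0.038, 0]
    - [-0.0027, 0.0455, 0]
    - [-0.0037, 0.053, 0]
    - [-0.0049, 0.0606, 0]
    - [-0.0061, 0.068, 0]
    - [-0.0076, 0.0755, 0]
    - [-0.0092, 0.0829, 0]
    - [-0.0109, 0.0903, 0]
    - [-0.0109, 0.0903, 0]
    - [-0.0109, 0.0903, 0]
  turn:
    - [0, 0, 0]
    - [0, 0, 0]
    - [0, 0, 0.0127]
    - [0, 0, 0.0255]
    - [0, 0, 0.0382]
    - [0, 0, 0.0509]
    - [0, 0, 0.0637]
    - [0, 0, 0.0764]
    - [0, 0, 0.0891]
    - [0, 0, 0.1019]
    - [0, 0, 0.1146]
    - [0, 0, 0.1273]
    - [0, 0, 0.14]
    - [0, 0, 0.1528]
    - [0, 0, 0.1528]
    - [0, 0, 0.1528]
  hand: [-0.34, -0.34, -0.34, -0.34, -0.34, -0.34, -0.34, -0.34, -0.34, -0.34, -0.34, -0.34, -0.34, -0.34, -0.34, -0.34]

```text
time_s: 10.87
tool_pos: [443.5, 192.7, 55.8]
orientation: [-0.107, 3.139, -0.0]
contact_force: [1.5, -1.5, -1.1]
opening: 28.2
grip_force: 1.0
```

```bash
python3 - <<'E'
from h import *
print(red("scene"),red("top"));print(robot.get_state()["contact_force"])
E
```

```text
(array([286.87, 172.29]), np.int32(63), array([500.8, 198.6, 116. ]), 'r 132.4 yaw 0.052') (array([287. , 199.5]), np.int32(36), array([501.4, 194.9, 116. ]), 'r 132.0 yaw 0.080')
[ 2.29903105 -1.46034294  0.42427123]
```

The handle now follows (yaw about 0.07) with light resistance. I continue in small steps.

Call:
arm_command:
  delta_pos:
    - [0, 0.0076, 0]
    - [-0.0003, 0.0152, 0]
    - [-0.0007, 0.0228, 0]
    - [-0.0007, 0.0228, 0]
  turn:
    - [0, 0, 0.0127]
    - [0, 0, 0.0255]
    - [0, 0, 0.0382]
    - [0, 0, 0.0382]
  hand: [-0.34, -0.34, -0.34, -0.34]

```text
time_s: 11.3
tool_pos: [442.9, 204.4, 55.8]
orientation: [-0.011, 3.141, 0.0]
contact_force: [1.7, -2.5, -0.3]
opening: 28.5
grip_force: 1.1
```

Call:
arm_command:
  delta_pos:
    - [-0.0002, 0.006, 0]
    - [-0.0004, 0.012, 0]
    - [-0.0004, 0.012, 0]
  turn:
    - [0, 0, 0.01]
    - [0, 0, 0.0201]
    - [0, 0, 0.0201]
  hand: [-0.34, -0.34, -0.34]

```text
time_s: 11.55
tool_pos: [442.9, 210.5, 55.7]
orientation: [0.039, 3.141, 0.0]
contact_force: [1.9, -2.3, -0.1]
opening: 28.5
grip_force: 1.1
```

Call:
arm_command:
  delta_pos:
    - [-0.0002, 0.006, 0]
    - [-0.0004, 0.012, 0]
    - [-0.0004, 0.012, 0]
  turn:
    - [0, 0, 0.01]
    - [0, 0, 0.0201]
    - [0, 0, 0.0201]
  hand: [-0.34, -0.34, -0.34]

```text
time_s: 11.8
tool_pos: [443.2, 216.7, 55.7]
orientation: [-0.089, -3.14, -0.0]
contact_force: [1.9, -2.6, -0.7]
opening: 28.2
grip_force: 1.1
```

Call:
arm_command:
  delta_pos:
    - [-0.0002, 0.006, 0]
    - [-0.0004, 0.012, 0]
    - [-0.0004, 0.012, 0]
  turn:
    - [0, 0, 0.01]
    - [0, 0, 0.0201]
    - [0, 0, 0.0201]
  hand: [-0.34, -0.34, -0.34]

```text
time_s: 12.05
tool_pos: [443.7, 222.7, 55.7]
orientation: [-0.138, -3.138, -0.0]
contact_force: [1.8, -2.0, 0.7]
opening: 28.3
grip_force: 1.1
```

Call:
arm_command:
  delta_pos:
    - [-0.0002, 0.006, 0]
    - [-0.0004, 0.012, 0]
    - [-0.0004, 0.012, 0]
  turn:
    - [0, 0, 0.01]
    - [0, 0, 0.0201]
    - [0, 0, 0.0201]
  hand: [-0.34, -0.34, -0.34]

```text
time_s: 12.3
tool_pos: [444.5, 228.7, 55.7]
orientation: [-0.188, -3.136, -0.001]
contact_force: [0.5, -2.4, -0.1]
opening: 28.2
grip_force: 1.1
```

Call:
arm_command:
  delta_pos:
    - [-0.0002, 0.006, 0]
    - [-0.0004, 0.012, 0]
    - [-0.0004, 0.012, 0]
  turn:
    - [0, 0, 0.01]
    - [0, 0, 0.0201]
    - [0, 0, 0.0201]
  hand: [-0.34, -0.34, -0.34]

```text
time_s: 12.55
tool_pos: [445.3, 234.3, 55.6]
orientation: [-0.238, -3.132, 0.001]
contact_force: [-1.0, -3.8, 0.4]
opening: 28.1
grip_force: 2.1
```

Call:
arm_command:
  delta_pos:
    - [-0.0001, 0.004, 0]
    - [-0.0002, 0.008, 0]
    - [-0.0002, 0.008, 0]
  turn:
    - [0, 0, 0.0067]
    - [0, 0, 0.0134]
    - [0, 0, 0.0134]
  hand: [-0.34, -0.34, -0.34]

```text
time_s: 12.8
tool_pos: [445.9, 237.9, 55.5]
orientation: [-0.27, -3.129, 0.001]
contact_force: [-1.5, -6.1, 0.3]
opening: 28.3
grip_force: 2.9
```

Torque is rising, so the bolt has seated.

Call:
arm_command:
  delta_pos:
    - [-0.0001, 0.004, 0]
    - [-0.0002, 0.008, 0]
    - [-0.0002, 0.008, 0]
  turn:
    - [0, 0, 0.0067]
    - [0, 0, 0.0134]
    - [0, 0, 0.0134]
  hand: [-0.34, -0.34, -0.34]

```text
time_s: 13.05
tool_pos: [446.6, 241.4, 55.4]
orientation: [-0.304, -3.126, 0.003]
contact_force: [-1.8, -7.1, 0.8]
opening: 28.3
grip_force: 3.8
```

Call:
arm_command:
  delta_pos:
    - [-0.0001, 0.004, 0]
    - [-0.0002, 0.008, 0]
    - [-0.0002, 0.008, 0]
  turn:
    - [0, 0, 0.0067]
    - [0, 0, 0.0134]
    - [0, 0, 0.0134]
  hand: [-0.34, -0.34, -0.34]

```text
time_s: 13.3
tool_pos: [447.3, 244.9, 55.2]
orientation: [-0.337, -3.122, 0.004]
contact_force: [-2.2, -9.5, 0.4]
opening: 28.1
grip_force: 4.6
```

Call:
arm_command:
  delta_pos:
    - [-0.0001, 0.004, 0]
    - [-0.0002, 0.008, 0]
    - [-0.0002, 0.008, 0]
  turn:
    - [0, 0, 0.0067]
    - [0, 0, 0.0134]
    - [0, 0, 0.0134]
  hand: [-0.34, -0.34, -0.34]

```text
time_s: 13.55
tool_pos: [448.1, 248.5, 55.1]
orientation: [-0.37, -3.118, 0.005]
contact_force: [-2.8, -10.6, 0.9]
opening: 28.4
grip_force: 5.3
```

Call:
arm_command:
  delta_pos:
    - [-0.0001, 0.004, 0]
    - [-0.0002, 0.008, 0]
    - [-0.0002, 0.008, 0]
  turn:
    - [0, 0, 0.0067]
    - [0, 0, 0.0134]
    - [0, 0, 0.0134]
  hand: [-0.34, -0.34, -0.34]

```text
time_s: 13.8
tool_pos: [449.0, 252.4, 55.0]
orientation: [-0.402, -3.114, 0.005]
contact_force: [-4.2, -9.1, 0.9]
opening: 28.0
grip_force: 5.0
```

The force has started to fall. One more small step to confirm the break-over.

Call:
arm_command:
  delta_pos:
    - [-0.0001, 0.004, 0]
    - [-0.0002, 0.008, 0]
    - [-0.0002, 0.008, 0]
  turn:
    - [0, 0, 0.0067]
    - [0, 0, 0.0134]
    - [0, 0, 0.0134]
  hand: [-0.34, -0.34, -0.34]

```text
time_s: 14.05
tool_pos: [450.1, 256.4, 55.0]
orientation: [-0.435, -3.109, 0.005]
contact_force: [-3.8, -8.9, 2.1]
opening: 28.2
grip_force: 4.4
```

Call:
arm_command:
  delta_pos:
    - [-0.0001, 0.003, 0]
    - [-0.0002, 0.008, 0]
    - [-0.0002, 0.008, 0]
  turn:
    - [0, 0, 0.0067]
    - [0, 0, 0.0134]
    - [0, 0, 0.0134]
  hand: [-0.34, -0.34, -0.34]

```text
time_s: 14.3
tool_pos: [451.4, 260.5, 55.1]
orientation: [-0.468, -3.105, 0.004]
contact_force: [-2.4, -7.4, 0.4]
opening: 28.6
grip_force: 3.8
```

```bash
python3 - <<'E'
from h import *
print(robot.get_state()["contact_force"],red("scene"),red("top"))
c=robot.camera("top");cv2.imwrite("pics/t9.png",cv2.resize(c["image"][110:220,230:340],None,fx=5,fy=5,interpolation=cv2.INTER_CUBIC))
E
```

```text
[-2.41878164 -7.41577854  0.41172026] (array([272.94, 187.33]), np.int32(64), array([507.1, 242.7, 116. ]), 'r 131.3 yaw -0.288') None
```

View pics/t9.png

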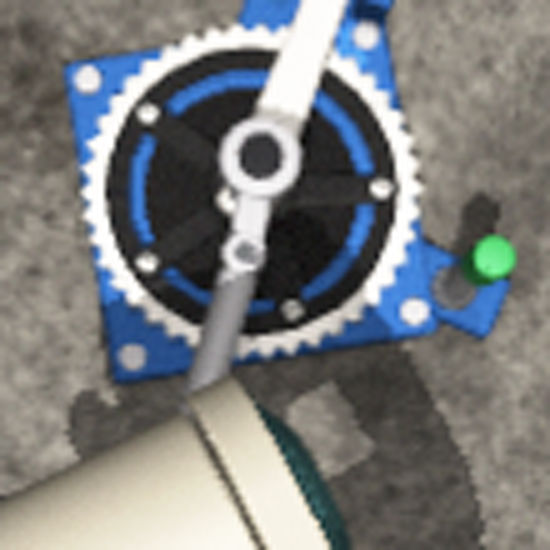

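The head (260,155)→(245,252) and handle (245,252)→(208,385) show a kink of about 0.12 rad, and the force has fallen from 11 to 7.8 N. The wrench has broken over, so I stop here and ratchet back anticlockwise.

Call:
arm_command:
  delta_pos:
    - [0, -0.0152, 0]
    - [-0.0012, -0.0304, 0]
    - [-0.0027, -0.0455, 0]
    - [-0.0049, -0.0605, 0]
    - [-0.0076, -0.0755, 0]
    - [-0.0109, -0.0903, 0]
    - [-0.0148, -0.105, 0]
    - [-0.0193, -0.1195, 0]
    - [-0.0243, -0.1339, 0]
    - [-0.03, -0.148, 0]
    - [-0.0362, -0.1619, 0]
    - [-0.0429, -0.1755, 0]
    - [-0.0502, -0.1888, 0]
    - [-0.058, -0.2018, 0]
    - [-0.0664, -0.2146, 0]
    - [-0.0664, -0.2146, 0]
    - [-0.0664, -0.2146, 0]
  turn:
    - [0, 0, -0.0255]
    - [0, 0, -0.0509]
    - [0, 0, -0.0764]
    - [0, 0, -0.1019]
    - [0, 0, -0.1273]
    - [0, 0, -0.1528]
    - [0, 0, -0.1783]
    - [0, 0, -0.2037]
    - [0, 0, -0.2292]
    - [0, 0, -0.2546]
    - [0, 0, -0.2801]
    - [0, 0, -0.3056]
    - [0, 0, -0.331]
    - [0, 0, -0.3565]
    - [0, 0, -0.382]
    - [0, 0, -0.382]
    - [0, 0, -0.382]
  hand: [-0.34, -0.34, -0.34, -0.34, -0.34, -0.34, -0.34, -0.34, -0.34, -0.34, -0.34, -0.34, -0.34, -0.34, -0.34, -0.34, -0.34]

```text
time_s: 15.87
tool_pos: [452.5, 149.5, 55.9]
orientation: [-0.47, 3.105, 0.002]
contact_force: [0.2, 0.7, -0.5]
opening: 28.4
grip_force: 0.0
```

```bash
python3 - <<'E'
from h import *
print(robot.get_state()["contact_force"],red("scene"),red("top"))
E
```

```text
[ 0.19128911  0.7022552  -0.53712198] (array([291.31, 161.09]), np.int32(54), array([505.5, 169.2, 116. ]), 'r 132.6 yaw 0.277') (array([299.89, 197.06]), np.int32(36), array([506.7, 165.4, 116. ]), 'r 132.5 yaw 0.308')
```

Call:
arm_command:
  delta_pos:
    - [0, -0.0152, 0]
    - [-0.0012, -0.0304, 0]
    - [-0.0027, -0.0455, 0]
    - [-0.0049, -0.0605, 0]
    - [-0.0076, -0.0755, 0]
    - [-0.0109, -0.0903, 0]
    - [-0.0148, -0.105, 0]
    - [-0.0193, -0.1195, 0]
    - [-0.0243, -0.1339, 0]
    - [-0.03, -0.148, 0]
    - [-0.0362, -0.1619, 0]
    - [-0.0429, -0.1755, 0]
    - [-0.0502, -0.1888, 0]
    - [-0.058, -0.2018, 0]
    - [-0.058, -0.2018, 0]
    - [-0.058, -0.2018, 0]
  turn:
    - [0, 0, -0.0255]
    - [0, 0, -0.0509]
    - [0, 0, -0.0764]
    - [0, 0, -0.1019]
    - [0, 0, -0.1273]
    - [0, 0, -0.1528]
    - [0, 0, -0.1783]
    - [0, 0, -0.2037]
    - [0, 0, -0.2292]
    - [0, 0, -0.2546]
    - [0, 0, -0.2801]
    - [0, 0, -0.3056]
    - [0, 0, -0.331]
    - [0, 0, -0.3565]
    - [0, 0, -0.3565]
    - [0, 0, -0.3565]
  hand: [-0.34, -0.34, -0.34, -0.34, -0.34, -0.34, -0.34, -0.34, -0.34, -0.34, -0.34, -0.34, -0.34, -0.34, -0.34, -0.34]

```text
time_s: 17.3
tool_pos: [510.0, 61.7, 55.6]
orientation: [-1.31, 2.855, 0.001]
contact_force: [0.5, 1.2, -0.5]
opening: 28.2
grip_force: 0.0
```

```bash
python3 - <<'E'
from h import *
print(robot.get_state()["contact_force"],robot.get_state()["joint_positions"].round(2),red("scene"),red("top"))
E
```

```text
[ 0.50296208  1.15474956 -0.468451  ] [ 0.05  0.12  1.63  0.    1.39 -2.38] (array([287.  , 133.36]), np.int32(55), array([544. , 104.9, 116. ]), 'r 134.4 yaw 0.847') (array([326.76, 179.53]), np.int32(38), array([546.3, 103. , 116. ]), 'r 134.2 yaw 0.869')
```

Call:
arm_command:
  delta_pos:
    - [0, -0.0038, 0]
    - [0, -0.0076, 0]
    - [-0.0002, -0.0114, 0]
    - [-0.0003, -0.0152, 0]
    - [-0.0005, -0.019, 0]
    - [-0.0007, -0.0228, 0]
    - [-0.0009, -0.0266, 0]
    - [-0.0009, -0.0266, 0]
    - [-0.0009, -0.0266, 0]
  turn:
    - [0, 0, -0.0064]
    - [0, 0, -0.0127]
    - [0, 0, -0.0191]
    - [0, 0, -0.0255]
    - [0, 0, -0.0318]
    - [0, 0, -0.0382]
    - [0, 0, -0.0446]
    - [0, 0, -0.0446]
    - [0, 0, -0.0446]
  hand: [-0.34, -0.34, -0.34, -0.34, -0.34, -0.34, -0.34, -0.34, -0.34]

```text
time_s: 18.15
tool_pos: [520.5, 52.9, 55.7]
orientation: [-1.412, 2.806, 0.0]
contact_force: [0.5, 0.2, 1.0]
opening: 28.3
grip_force: 0.0
```

Call:
arm_command:
  delta_pos:
    - [0, -0.002, 0]
    - [0, -0.004, 0]
    - [0, -0.006, 0]
    - [0, -0.008, 0]
    - [0, -0.008, 0]
    - [0, -0.008, 0]
  turn:
    - [0, 0, -0.0033]
    - [0, 0, -0.0067]
    - [0, 0, -0.01]
    - [0, 0, -0.0134]
    - [0, 0, -0.0134]
    - [0, 0, -0.0134]
  hand: [-0.34, -0.34, -0.34, -0.34, -0.34, -0.34]

```text
time_s: 18.65
tool_pos: [523.7, 50.6, 55.7]
orientation: [-1.441, 2.791, -0.0]
contact_force: [-0.9, 0.4, 0.2]
opening: 28.5
grip_force: 0.0
```

```bash
python3 - <<'E'
from h import *
print(robot.get_state()["contact_force"],red("scene"),red("top"))
E
```

```text
[-0.91275803  0.44400949  0.17856375] (array([284.96, 130.23]), np.int32(52), array([551.2,  98.6, 116. ]), 'r 134.6 yaw 0.918') (array([329.19, 176.46]), np.int32(37), array([553.3,  97.3, 116. ]), 'r 134.4 yaw 0.936')
```

Call:
arm_command:
  delta_pos:
    - [0, -0.002, 0]
    - [0, -0.004, 0]
    - [0, -0.006, 0]
    - [0, -0.008, 0]
    - [0, -0.008, 0]
    - [0, -0.008, 0]
  turn:
    - [0, 0, -0.0033]
    - [0, 0, -0.0067]
    - [0, 0, -0.01]
    - [0, 0, -0.0134]
    - [0, 0, -0.0134]
    - [0, 0, -0.0134]
  hand: [-0.34, -0.34, -0.34, -0.34, -0.34, -0.34]

```text
time_s: 19.25
tool_pos: [526.9, 48.2, 55.7]
orientation: [-1.471, 2.776, 0.0]
contact_force: [-0.2, 0.1, 0.7]
opening: 28.1
grip_force: 0.0
```

Call:
arm_command:
  delta_pos:
    - [0, -0.002, 0]
    - [0, -0.004, 0]
    - [0, -0.004, 0]
    - [0, -0.004, 0]
  turn:
    - [0, 0, -0.0033]
    - [0, 0, -0.0067]
    - [0, 0, -0.0067]
    - [0, 0, -0.0067]
  hand: [-0.34, -0.34, -0.34, -0.34]

```text
time_s: 19.58
tool_pos: [528.6, 47.2, 55.7]
orientation: [-1.485, 2.768, 0.0]
contact_force: [0.1, 0.5, -0.8]
opening: 28.2
grip_force: 0.0
```

Call:
arm_command:
  delta_pos:
    - [0, -0.002, 0]
    - [0, -0.004, 0]
    - [0, -0.004, 0]
    - [0, -0.004, 0]
  turn:
    - [0, 0, -0.0033]
    - [0, 0, -0.0067]
    - [0, 0, -0.0067]
    - [0, 0, -0.0067]
  hand: [-0.34, -0.34, -0.34, -0.34]

```text
time_s: 19.92
tool_pos: [530.3, 46.0, 55.7]
orientation: [-1.5, 2.76, 0.0]
contact_force: [0.6, 0.8, 0.9]
opening: 28.2
grip_force: 0.0
```

```bash
python3 - <<'E'
from h import *
print(robot.get_state()["contact_force"],robot.get_state()["moment"],red("scene"),red("top"))
E
```

```text
[0.63696694 0.80217963 0.89737214] [0.01089166 0.01776111 0.04283169] (array([283.87, 128.41]), np.int32(54), array([555.4,  94.8, 116. ]), 'r 135.2 yaw 0.959') (array([330.61, 174.34]), np.int32(38), array([558.2,  93.9, 116. ]), 'r 134.4 yaw 0.980')
```

Call:
arm_command:
  delta_pos:
    - [0, -0.002, 0]
    - [0, -0.004, 0]
    - [0, -0.004, 0]
    - [0, -0.004, 0]
  turn:
    - [0, 0, -0.0033]
    - [0, 0, -0.0067]
    - [0, 0, -0.0067]
    - [0, 0, -0.0067]
  hand: [-0.34, -0.34, -0.34, -0.34]

```text
time_s: 20.35
tool_pos: [531.7, 45.0, 55.6]
orientation: [1.514, -2.752, -0.001]
contact_force: [-1.1, 0.2, 0.1]
opening: 28.3
grip_force: 0.7
```

Call:
arm_command:
  delta_pos:
    - [0, -0.002, 0]
    - [0, -0.002, 0]
    - [0, -0.002, 0]
  turn:
    - [0, 0, -0.0033]
    - [0, 0, -0.0033]
    - [0, 0, -0.0033]
  hand: [-0.34, -0.34, -0.34]

```text
time_s: 20.6
tool_pos: [532.2, 44.7, 55.4]
orientation: [1.521, -2.747, -0.002]
contact_force: [-4.0, 2.3, -0.4]
opening: 28.2
grip_force: 2.5
```

Contact with the rest is clear at 4.6 N. I ease off, open and lift away.

Call:
arm_command:
  delta_pos:
    - [0, 0.001, 0]
    - [0, 0.002, 0]
    - [0, 0.003, 0]
    - [0, 0.005, 0]
    - [0, 0.007, 0]
    - [0, 0.007, 0]
    - [0, 0.007, 0]
    - [0, 0.007, 0]
    - [0, 0.007, 0]
    - [0, 0.007, -0.03]
    - [0, 0.007, -0.08]
    - [0, 0.007, -0.14]
    - [0, 0.007, -0.2]
    - [0, 0.007, -0.25]
    - [0, 0.007, -0.25]
  turn:
    - [0, 0, 0]
    - [0, 0, 0]
    - [0, 0, 0]
    - [0, 0, 0]
    - [0, 0, 0]
    - [0, 0, 0]
    - [0, 0, 0]
    - [0, 0, 0]
    - [0, 0, 0]
    - [0, 0, 0]
    - [0, 0, 0]
    - [0, 0, 0]
    - [0, 0, 0]
    - [0, 0, 0]
    - [0, 0, 0]
  hand: [-0.34, -0.34, -0.34, -0.34, 0.1, 0.3, 0.3, 0.3, 0.3, 0.3, 0.3, 0.3, 0.3, 0.3, 0.3]

```text
time_s: 21.85
tool_pos: [532.2, 46.3, 187.2]
orientation: [-1.517, 2.74, -0.008]
contact_force: [0.2, 0.6, 0.4]
opening: 55.8
grip_force: 0.0
```

```bash
python3 - <<'E'
from h import *
print(robot.get_state()["contact_force"],red("scene"),red("top"))
c=robot.camera("scene")
for a in(0.95,0.97,0.99,1.01):
    pass
cv2.imwrite("pics/end.png",cv2.resize(c["image"][80:200,190:330],None,fx=5,fy=5,interpolation=cv2.INTER_CUBIC))
E
```

```text
[0.20887866 0.58981911 0.35483852] (array([283.5 , 128.16]), np.int32(50), array([556.3,  94.5, 116. ]), 'r 134.9 yaw 0.966') (array([330.82, 174.21]), np.int32(39), array([558.5,  93.4, 116. ]), 'r 134.6 yaw 0.984')
```

```bash
python3 -c "
from station import robot
print(robot.sign_off())"
```

```text
the job is handed in; nothing more can be done
None
```

I swung the wrench clockwise until it broke over (force peaked near 11 N, then fell to 7.8 N with a visible kink), stopped there, ratcheted the handle back until it touched the green-capped post (4.6 N at the last step, then eased off), let go and handed the job in at about 22 s. My early sweep missed because the tips sat about 34 mm above the reported height; it lightly touched the handle top (3.4 N).

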